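Release the penetrometer's carousel and hold its index plunger out

TASK

I want to turn the carousel of the cone penetrometer to its next cake by hand, so please release it for me: turn the tall cam knob until the long line on its plate stands at the fixed pointer, which lifts the cone out of the cake and brings the plate's cut-out over the plunger's collar, and then pull the sprung index plunger straight up as far as it goes. Finish while still gripping the plunger's knob and holding it there, with the pin clear of its seat hole and the line still at the pointer. Do not turn the carousel yourself, and leave the things round the instrument where they are.

Things in the scene. Friction and masses are not known exactly. Their poses are not given: they have to be found in the camera images.
- penetrometer: The instrument: grey base plate 374x210 mm, 20 mm high, fixed, standing across in front of the robot. Origin on the worktop; plate from x = -167 to +207 mm, y = -105 (the robot's side) to +105 mm in its own frame, z up. On its centre line: cam knob x = -86, index plunger x = -26, carousel centre x = +62, column (320 mm high) x = +182 mm with a head reaching to x = +96 mm above z = 210 mm.
- cam_knob (a joint): Angle of the tall cam knob, rad, about the vertical, growing counterclockwise seen from above; -0.5 to 1.75, friction 0.06 N m, stays where left. 0: the long line stands at the pointer. It starts between 0.6 and 1.4, so turn it clockwise. Its cam plate stops the plunger after 2 to 3 mm of lift unless the plate's cut-out is over the plunger's collar (within about 0.14 rad of 0).
- knob_grip (a point): Middle of the cam knob's grip, on its axis, 136 mm above the worktop: upright round ribbed black knob 36 mm across, from 115 to 149 mm above the worktop, on a 20 mm spindle. Can be gripped from above in any direction; nothing else within 80 mm of its axis stands higher than 115 mm. The point turns with the knob; its -y axis points along the long line.
- long_line (a point): Outer end of the long black radial line on the cam plate's top face, 53 mm from the knob's axis. The plate is a steel disc under the knob, 106 mm across, top 73 mm above the worktop, with short ticks every 10 degrees, this one long line, and a round cut-out in its edge, a quarter turn from the line.
- pointer (a point): Tip of the fixed steel pointer on the robot's side of the instrument (54 mm from the knob's axis), 75 mm above the worktop, 1 mm outside the cam plate's edge.
- index_plunger (a joint): Lift of the index plunger, m: 0 with its pin seated 10 mm deep in the carousel's seat hole, 0.014 at its upper stop (pin tip 4 mm above the hole). A spring pulls it down with about 5 N at 0 and 10 N at the stop; let go, it snaps back.
- pull_knob: Ribbed black pull knob on top of the index plunger, 26 mm across, of full width from 6 mm below to 6 mm above its origin; origin on its vertical axis, 102 mm above the worktop when seated; top at 114 mm. It moves straight up and spins freely on its stem. The cam knob stands 60 mm beside it (towards the instrument's -x); there is room for fingers on its other two sides (instrument's +y and -y).
- carousel (a joint): Angle of the carousel, rad, about the vertical; 0 at the start. White disc 200 mm across, top 40 mm above the worktop, with five pale cakes standing in it (about 48 mm across, tops 77 mm above the worktop). With the pin seated it has only about 0.012 rad of play; with the pin out it turns against a friction of 0.08 N m.
- cone_rod: Steel cone on a rod in the measuring head, point down over the rear cake; origin at its point. The cam knob lifts it by a hidden shaft: deep in the cake at the start, 4 mm above the cake (80 mm above the worktop) when the long line is at the pointer. Not to be handled.
- beaker_left: plastic beaker with spout, 79x87x100 mm, to the robot's left; origin at the centre of its underside
- beaker_right: a second such beaker, 79x87x100 mm, to the robot's right; origin at the centre of its underside
- sample_tray: clear open sample box, 120x125x54 mm, on the right; origin at the centre of its underside
- stir_rod: glass stirring rod, 255x16x7 mm, lying behind the instrument; origin at its middle, underside
- lab_spatula: thin steel spatula, 300x20x5 mm, lying on the right near the front edge; origin at its middle, underside
- round_bun: small brown dough ball, 49x50x30 mm, left of the instrument's base; origin at the centre of its underside
- brown_cake: brown cylindrical gel cake, 54 mm across, 37 mm high, right of the instrument's base; origin at the centre of its underside

How it is judged:
By the outcome, as a careful person would: the job done as asked, in the order asked, and still so for the second after the job is handed in, while the arm keeps its last pose, push and grip.
It also fails if it takes over 42 s, if anything falls off the work surface, if the arm or the gripper's body presses on something with over 40 N, if the wrist force passes 120 N, or if a joint passes its speed limit or range.

ROBOT

A 7-joint arm with a two-finger parallel gripper is mounted at the origin on a cart in front of the work surface, level with it; the furniture and walls round the work are solid. World frame = base frame: x ahead of the robot, y to its left, z up, the work surface at z = 0. Lengths are in m, angles in rad, forces in N, time in s.
With the tool pointing down it reaches from about 0.4 to 0.85 m from the base axis. Payload 10.4 kg.
Tool frame: the origin (TCP) lies midway between the tips of the shut fingers; the grasp point (between the pads) lies 19 mm behind it (manip.tcp_to_grasp is the distance from the TCP to the grasp point, in m); x points along the fingers, y is the direction in which the jaws open and shut, and the axes are right-handed (so a half turn about x gives the same grasp; the last joint's range is limited). The gripper opens to 85 mm and grips with 20 to 120 N. Pads are 22 mm wide; open, the fingers measure 114 mm over their backs; the gripper's body (76 mm by 85 mm) begins 54 mm behind the grasp point. The pads swing forward as they close: fully open they stand 13 mm farther back than shut.
Start: joints at [1.131, 0.332, -0.065, 1.46, 0.022, 1.35, -0.088], TCP at [0.253, -0.572, 0.231] pointing down, gripper open.
Joint ranges: [-2.6, 2.6], [-0.5, 2.12], [-1.47, 1.34], [0.16, 2.42], [-1.27, 4.41], [0.06, 2.06], [-2.6, 2.6]. Speed limits (rad/s): [2.22, 2.22, 2.79, 2.79, 3.14, 3.14, 3.14].

INTERFACE

Orientations are given as a unit quaternion [x, y, z, w].
In Python, from workcell import monitor, viewer, manip gives the robot as it stands. The module is installed in compiled form; this text tells all that it offers.
- The arm moves only by the tool send_rows, never from a script. Its arguments are lists of equal length, an entry for each row: "grip": the closure in counts, from 0 (fully open) to 255 (shut); "offset": the shift along the tool's x, y, z in mm, a list of three; "twist": the turn about the tool's x in degrees. In form: {"grip": [grip, ...], "offset": [[tx, ty, tz], ...], "twist": [twist, ...]}. A call has exactly 5 rows; each row is the pose to reach, as a shift and turn from the pose commanded when the call began, along the tool's axes at that moment; what a row does not reach only later rows make up. A row lasts 1/12 s, in which the tool goes at most 41.7 mm and 7.16 degrees, less where a joint would pass 70% of its speed; a pose out of reach is approached as far as the arm can. A call with a gripper value outside its range is refused whole. The fingers move at their own pace and stop on an object; "newtons" is the grip in N (left out, the last holds). Time passes only in rows, so rows that repeat a pose let the fingers close, or fill a call up. It gives the time, the measured TCP pose, the force and the opening at its end, in the units of the state.
- monitor.get_obs(): the state, without advancing time (a new reading comes with each control period).
- viewer.camera(name): name is "scene" or "top" or "wrist"; returns (picture, depth): 400x640x3 uint8, blue, green, red; 400x640 float32, m along the optical axis (not along the pixel's ray), 0 where there is no reading.
- viewer.camera_model(name): a dict with "camera_matrix" (3x3 intrinsics, pixels), "R" (3x3) and "t" (3): a world point X has camera coordinates R X + t; the wrist camera has in their place "mount" (4x4, takes a point from camera to tool coordinates, whose origin is the TCP and whose axes are the tool frame's). Camera axes: x right, y down, z forward; pixel columns grow to the right and rows downward; lengths in m; the calibration is good to about 2 mm. A picture is of the moment at which its call begins: read the wrist's pose just before it. camera_model takes no time and is no camera call.
- manip.hand_in(): hands the job in, once; it reports no verdict.
Trained networks look in the newest picture that a camera, given by its name, has taken for a name from the list of things; names that differ only in an ending like _2 or _b are one class to them, and where a whole thing is asked for, a point or a joint stands for the part that bears it (a point fixed in the world has none). Each returns a list of dicts, best first, with "score" (0 to 1); they miss things now and then, are a little off and sometimes report something else, mostly with a low value. They report only what shows in the picture. A call takes as long as a camera call.
- viewer.recognise(target, camera): "box" ([left, top, width, height] in pixels, round what is visible of it).
- viewer.regions_of(target, camera): "region" (400x640 bool, what is visible of it) and "box" ([left, top, width, height] in pixels, round what is visible of it).
- viewer.spot_point(target, camera): "position" ([column, row] in pixels: a listed point, or the origin of a listed thing).
The state is a dict: "clock": time; "joint_pos": joint angles; "joint_velocities": joint speeds; "tau": joint torques, N m; "position": TCP position; "ee_rot": TCP orientation; "ft_force": force on the tool from outside, world axes, zero at the start; "torque": the same for the moment, N m; "grip_width": opening from 0.0 (shut) to 1.0 (fully open).
Only numpy, scipy, OpenCV 4.12 (cv2) and the standard library are available. Lean on these libraries where they do the work, as an engineer would, in place of code of your own. Each camera call takes 0.05 s, during which the arm holds its last target.

## Working session

There is one attempt and no reset: what is moved stays moved. The work goes in short steps, Python scripts to look and compute and a tool call to move; the robot and the scene stay as the last step left them, time stands still between calls to the robot, and variables do not carry over. Pictures are saved under pics/ and viewed, and the job is handed in when it is done.

Besides the shell and the picture viewer there is one more tool, called after "Request:" as name(argument=value, ...) on one line, values as JSON. send_rows: Moves the arm, as the interface text tells. Its arguments: {"type":"object","properties":{"grip":{"type":"array","items":{"type":"number"}},"offset":{"type":"array","items":{"type":"array","items":{"type":"number"}}},"twist":{"type":"array","items":{"type":"number"}},"newtons":{"type":"number"}},"required":["grip","offset","twist"]}

```bash
mkdir -p pics; cat > h.py <<'E'
import numpy as np, cv2
from workcell import monitor, viewer, manip
from scipy.spatial.transform import Rotation as Ro
def pix2w(cam,u,v,d=None,z=None,pose=None):
    m=viewer.camera_model(cam);K=np.array(m["camera_matrix"])
    r=np.linalg.inv(K)@np.array([u,v,1.0])
    if "mount" in m:
        M=np.array(m["mount"]);T=np.eye(4);T[:3,:3]=Ro.from_quat(pose[1]).as_matrix();T[:3,3]=pose[0]
        A=T@M;R=A[:3,:3];c=A[:3,3]
    else:
        R=np.array(m["R"]).T;c=-R@np.array(m["t"])
    w=R@r
    if d is None: d=(z-c[2])/w[2]
    return c+d*w
E
python3 - <<'E'
from h import *
o=monitor.get_obs();print({k:np.round(v,3) for k,v in o.items()})
for c in ["scene","top"]:
    p,d=viewer.camera(c);cv2.imwrite(f"pics/{c}0.png",p);np.save(f"pics/{c}0.npy",d)
    for t in ["knob_grip","long_line","pointer","pull_knob","cone_rod","carousel","penetrometer"]:
        r=viewer.spot_point(t,c)[:2] if t!="carousel" else viewer.recognise(t,c)[:1]
        for q in r:
            if "position" in q:
                u,v=q["position"];dd=d[int(v),int(u)];print(c,t,round(q["score"],2),np.round([u,v],1),np.round(pix2w(c,u,v,d=dd),4))
            else: print(c,t,q)
o=monitor.get_obs();pose=(o["position"],o["ee_rot"])
p,d=viewer.camera("wrist");cv2.imwrite("pics/wrist0.png",p)
print(viewer.camera_model("wrist"))
E
```

```text
{'clock': np.float64(0.0), 'joint_pos': array([ 1.131,  0.333, -0.065,  1.461,  0.022,  1.35 , -0.089]), 'joint_velocities': array([-0.001, -0.002,  0.002, -0.001, -0.001,  0.001,  0.001]), 'tau': array([ 2.0000e-03, -6.2544e+01,  5.0000e-02, -3.9161e+01,  1.6000e-02,
        1.0000e-02, -0.0000e+00]), 'position': array([ 0.253, -0.571,  0.231]), 'ee_rot': array([-0.692, -0.147,  0.692, -0.146]), 'ft_force': array([ 0.104, -0.12 , -0.532]), 'torque': array([ 0.027, -0.031, -0.012]), 'grip_width': np.float64(1.001)}
scene knob_grip 0.85 [288.5 235.2] [0.4759 0.1172 0.1505]
scene knob_grip 0.7 [326.4 218.2] [ 0.4584 -0.0704  0.0745]
scene long_line 0.64 [306.7 250.3] [0.4429 0.0775 0.0719]
scene pointer 0.59 [302.2 257.9] [0.4402 0.1073 0.0694]
scene pull_knob 0.59 [301.2 228.7] [5.086e-01 1.000e-04 6.370e-02]
scene cone_rod 0.72 [323.5 216.4] [ 0.4704 -0.0733  0.0745]
scene cone_rod 0.43 [257.7 298.3] [0.4929 0.2567 0.0211]
scene carousel {'box': [289.0, 212.5, 62.3, 44.4], 'score': 0.58}
scene penetrometer 0.56 [303.2 253. ] [0.4467 0.0909 0.0711]
top knob_grip 0.84 [275.4 203.1] [0.
[... 304 characters left out ...]
 cone_rod 0.45 [332.2 211.6] [ 0.449  -0.1017  0.254 ]
top carousel {'box': [292.0, 184.8, 41.8, 51.8], 'score': 0.88}
top penetrometer 0.8 [301.3 208.4] [0.4734 0.0178 0.0375]
{'camera_matrix': array([[355.43498375,   0.        , 321.0668644 ],
       [  0.        , 355.43498375, 195.67438026],
       [  0.        ,   0.        ,   1.        ]]), 'mount': array([[ 3.39334380e-04, -3.06297599e-01,  9.51935746e-01,
        -1.42242770e-01],
       [ 9.99999934e-01, -1.61351967e-05, -3.61659420e-04,
         5.14012260e-04],
       [ 1.26135083e-04,  9.51935807e-01,  3.06297574e-01,
        -7.77641733e-02],
       [ 0.00000000e+00,  0.00000000e+00,  0.00000000e+00,
         1.00000000e+00]])}
```

```bash
python3 - <<'E'
import cv2
for c,(x,y,w,h) in {"scene":(200,160,200,150),"top":(220,150,160,120)}.items():
    p=cv2.imread(f"pics/{c}0.png");cv2.imwrite(f"pics/{c}0c.png",cv2.resize(p[y:y+h,x:x+w],(800,600),interpolation=cv2.INTER_CUBIC))
E
```

```text
(no output)
```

View pics/top0.png

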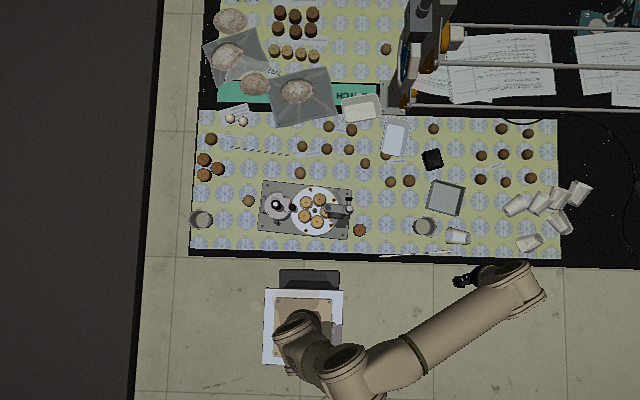

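```bash
sleep 1
```

```text
(no output)
```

View pics/scene0.png

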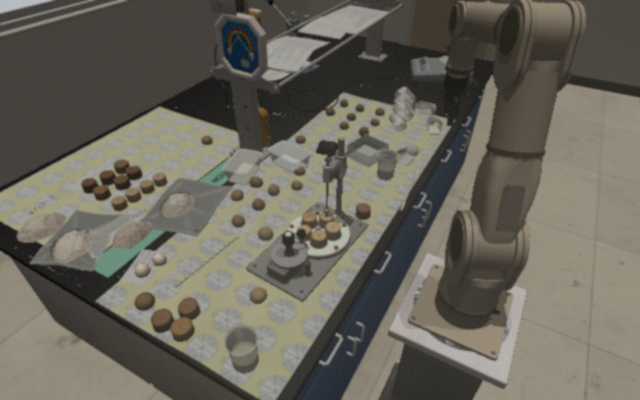

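View pics/wrist0.png

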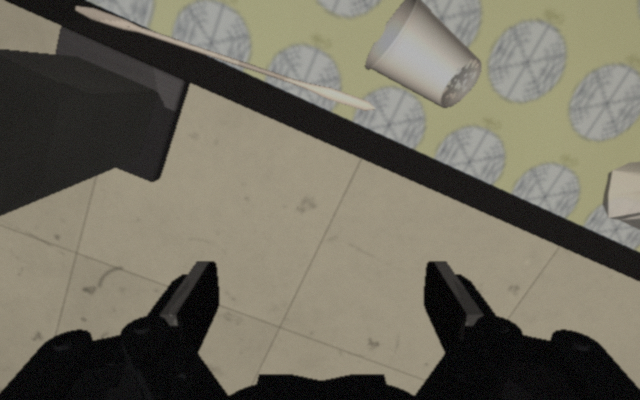

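The top view shows the instrument at px (258–352, 181–240), with the cam knob near (275, 203) and the column near (345, 208). The arm hangs off to the right at (470, 280). Next I'll look at the crops.

View pics/top0c.png

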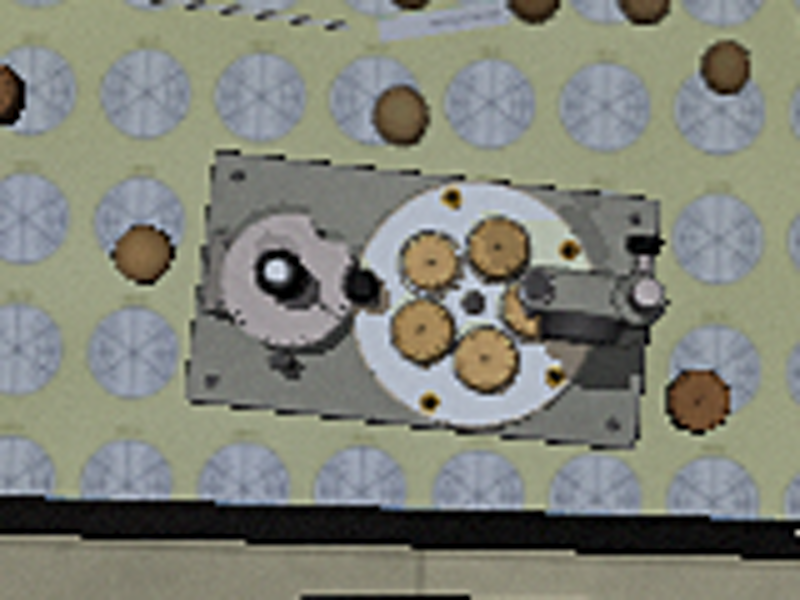

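View pics/scene0c.png

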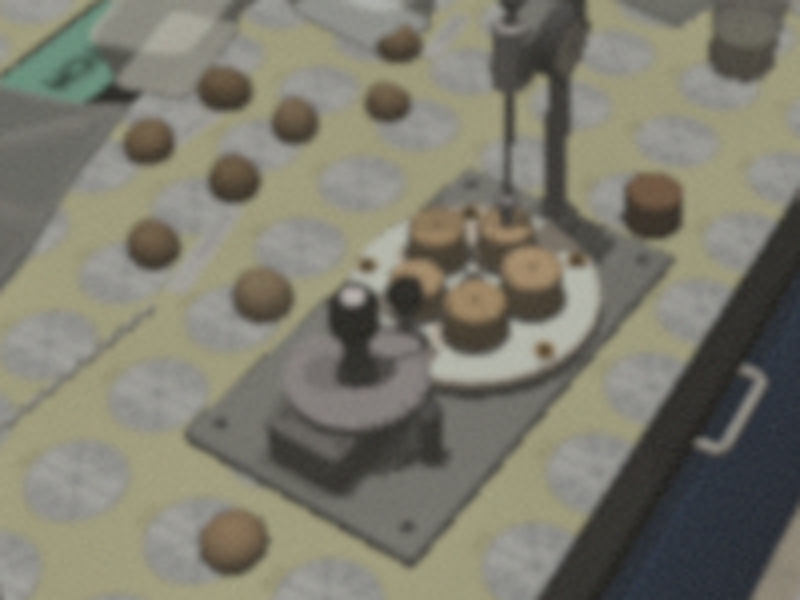

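```bash
python3 - <<'E'
from h import *
for c in ["top","scene"]:
    m=viewer.camera_model(c);R=np.array(m["R"]);t=np.array(m["t"]);print(c,np.round(-R.T@t,3),np.round(m["camera_matrix"],1).tolist(),np.round(R,3).tolist())
d=np.load("pics/top0.npy")
np.set_printoptions(linewidth=250)
# height map around the instrument
vs,us=np.mgrid[175:245,250:360]
P=np.array([[pix2w("top",u,v,d=d[v,u]) for u in range(250,360)] for v in range(175,245)])
np.save("pics/P.npy",P)
def cl(lo,hi,name,box=None):
    M=(P[...,2]>lo)&(P[...,2]<hi)
    q=P[M];print(name,len(q),np.round(q.mean(0),4),np.round(q.min(0),3),np.round(q.max(0),3))
    return q
k=cl(.14,.155,"knobtop"); cl(.105,.12,"pull"); 
b=cl(.014,.026,"base")
r=cv2.minAreaRect((b[:,:2]*1000).astype(np.float32));print(r, cv2.boxPoints(r))
E
```

```text
top [ 0.359 -0.065  1.56 ] [[376.3, 0.0, 319.7], [0.0, 376.3, 199.6], [0.0, 0.0, 1.0]] [[0.028, -1.0, -0.003], [-0.995, -0.028, -0.1], [0.1, 0.006, -0.995]]
scene [0.01  0.785 0.939] [[412.4, 0.0, 320.3], [0.0, 412.4, 206.6], [0.0, 0.0, 1.0]] [[-0.873, -0.487, 0.007], [-0.319, 0.562, -0.763], [0.368, -0.669, -0.646]]Traceback (most recent call last):
  File "<stdin>", line 8, in <module>
  File "h.py", line 5, in pix2w
    m=viewer.camera_model(cam);K=np.array(m["camera_matrix"])
ValueError: time passes only in moves, steps and waits
```

```bash
cat > h.py <<'E'
import numpy as np, cv2, os, pickle
from workcell import monitor, viewer, manip
from scipy.spatial.transform import Rotation as Ro
if not os.path.exists("cm.pkl"):
    pickle.dump({c:viewer.camera_model(c) for c in ["scene","top","wrist"]},open("cm.pkl","wb"))
CM=pickle.load(open("cm.pkl","rb"))
def RC(cam,pose=None):
    m=CM[cam]
    if "mount" in m:
        M=np.array(m["mount"]);T=np.eye(4);T[:3,:3]=Ro.from_quat(pose[1]).as_matrix();T[:3,3]=pose[0]
        A=T@M;return A[:3,:3],A[:3,3]
    R=np.array(m["R"]).T;return R,-R@np.array(m["t"])
def pix2w(cam,u,v,d=None,z=None,pose=None):
    K=np.array(CM[cam]["camera_matrix"]);R,c=RC(cam,pose)
    u,v=np.asarray(u,float),np.asarray(v,float)
    w=np.stack([u,v,np.ones_like(u)],-1)@np.linalg.inv(K).T@R.T
    if d is None: d=(z-c[2])/w[...,2]
    return c+np.asarray(d)[...,None]*w
def w2pix(cam,X,pose=None):
    K=np.array(CM[cam]["camera_matrix"]);R,c=RC(cam,pose)
    q=(np.asarray(X)-c)@R@K.T
    return q[...,:2]/q[...,2:]
E
python3 - <<'E'
from h import *
np.set_printoptions(linewidth=200,suppress=True)
d=np.load("pics/top0.npy")
vs,us=np.mgrid[175:245,250:360]
P=pix2w("top",us,vs,d=d[175:245,250:360])
def cl(lo,hi,name):
    M=(P[...,2]>lo)&(P[...,2]<hi)
    q=P[M];print(name,len(q),np.round(q.mean(0),4),np.round(q.min(0),3),np.round(q.max(0),3))
    return q
cl(.14,.155,"knobtop"); cl(.105,.12,"pull");cl(.067,.08,"plate+cakes");cl(.034,.046,"car")
b=cl(.014,.026,"base")
r=cv2.minAreaRect((b[:,:2]*1000).astype(np.float32));print(r, cv2.boxPoints(r))
# base corners from crop (z=.02)
cr=np.array([[217,152],[660,200],[635,447],[190,402]])/5+np.array([220,150])
Q=pix2w("top",cr[:,0],cr[:,1],z=.02);print(Q)
print("edges",np.linalg.norm(Q-np.roll(Q,-1,0),axis=1))
ex=(Q[1]-Q[0]+Q[2]-Q[3])/2;yaw=np.arctan2(ex[1],ex[0]);print("yaw",yaw,np.degrees(yaw))
ctr=Q.mean(0)[:2];e=ex[:2]/np.linalg.norm(ex[:2]);o=ctr-0.02*e;print("origin",o)
for n,x in dict(cam=-.086,pl=-.026,car=.062,col=.182).items(): print(n,o+x*e)
E
```

```text
knobtop 66 [0.4789 0.1115 0.1478] [0.464 0.096 0.141] [0.494 0.128 0.155]
pull 34 [0.4738 0.0499 0.1119] [ 0.457 -0.078  0.107] [0.484 0.096 0.119]
plate+cakes 840 [0.4684 0.0452 0.0727] [ 0.399 -0.087  0.067] [0.531 0.177 0.08 ]
car 1071 [ 0.4636 -0.0356  0.0397] [ 0.371 -0.218  0.034] [0.567 0.11  0.046]
base 1786 [0.4684 0.0254 0.0196] [ 0.354 -0.22   0.014] [0.613 0.233 0.026]
((488.97821044921875, 2.673675537109375), (464.1068115234375, 246.38079833984375), 85.31755828857422) [[ 347.25574 -218.54883]
 [ 592.8142  -238.66165]
 [ 630.7007   223.89618]
 [ 385.1422   244.009  ]]
[[ 0.5864035   0.17937886  0.02      ]
 [ 0.55665007 -0.18771141  0.02      ]
 [ 0.35353648 -0.17138422  0.02      ]
 [ 0.37975854  0.19249653  0.02      ]]
edges [0.36829409 0.20376876 0.36482433 0.20706089]
yaw -1.647224063614435 -94.37898675749616
origin [0.47061422 0.02313656]
cam [0.4771806  0.10888551]
pl [0.4725994  0.04906066]
car [ 0.46588031 -0.03868245]
col [ 0.4567179  -0.15833215]
```

```bash
python3 - <<'E'
from h import *
np.set_printoptions(linewidth=200,suppress=True,precision=4)
o=monitor.get_obs();R=Ro.from_quat(o["ee_rot"]).as_matrix();print(R,o["clock"],o["position"])
yaw=np.degrees(np.arctan2(R[1,1],R[0,1]));print("tool y yaw",yaw)
dw=np.array([.478,.110,.40])-o["position"];print("to knob",R.T@dw*1000)
E
```

```text
[[ 0.0001  0.4048 -0.9144]
 [-0.0001 -0.9144 -0.4048]
 [-1.      0.0001 -0.    ]] 0.85 [ 0.253  -0.5715  0.2314]
tool y yaw -66.12293862271925
to knob [-168.6985 -532.1162 -481.591 ]
```

Request:
send_rows(grip=[0, 0, 0, 0, 0], offset=[[-35, 0, 0], [-70, 0, 0], [-105, 0, 0], [-140, 0, 0], [-170, 0, 0]], twist=[-7, -14, -21, -28, -35])

```text
clock: 1.27
position: [0.2529, -0.5714, 0.4041]
ee_rot: [-0.615, -0.349, 0.615, -0.35]
ft_force: [0.5, -0.5, 0.0]
grip_width: 0.998
```

```bash
cat >> h.py <<'E'
def st():
    np.set_printoptions(linewidth=200,suppress=True,precision=4)
    o=monitor.get_obs();R=Ro.from_quat(o["ee_rot"]).as_matrix()
    print("t",o["clock"],"pos",o["position"],"yaw",np.degrees(np.arctan2(R[1,1],R[0,1])),"F",o["ft_force"],"M",o["torque"],"w",o["grip_width"],"j",o["joint_pos"])
    return o,R
def to(tgt):
    o,R=st();print("offset mm",R.T@(np.array(tgt)-o["position"])*1000)
E
python3 -c "
from h import *
to([.478,.110,.40])"
```

```text
t 1.2667 pos [ 0.2529 -0.5714  0.4041] yaw -30.779213426591305 F [ 0.4503 -0.4656  0.0104] M [-0.0191  0.0031  0.0308] w 0.9975516545745672 j [ 1.1745  0.3143 -0.1317  1.1292  0.041   1.6986  0.5173]
offset mm [   3.1913 -155.2927 -700.5799]
```

Request:
send_rows(grip=[0, 0, 0, 0, 0], offset=[[0, -8, -38], [0, -17, -76], [0, -26, -115], [0, -35, -155], [0, -44, -195]], twist=[-7, -14, -21, -28, -35])

```text
clock: 1.68
position: [0.3164, -0.3799, 0.4013]
ee_rot: [0.481, 0.518, -0.481, 0.518]
ft_force: [0.9, -0.9, 0.2]
grip_width: 1.003
```

```bash
python3 -c "
from h import *
to([.478,.110,.40])"
```

```text
t 1.6833 pos [ 0.3164 -0.3799  0.4013] yaw 4.208794343660064 F [ 0.9457 -0.9272  0.1574] M [ 0.0094 -0.086  -0.0214] w 1.003453603582057 j [ 1.0783  0.0229 -0.2994  1.4714  0.0072  1.6479  0.853 ]
offset mm [   1.054   197.1421 -476.7426]
```

Request:
send_rows(grip=[0, 0, 0, 0, 0], offset=[[0, 14, -36], [0, 28, -72], [0, 43, -108], [0, 58, -144], [0, 74, -180]], twist=[-7, -14, -21, -28, -35])

```text
clock: 2.1
position: [0.3779, -0.1953, 0.4016]
ee_rot: [0.303, 0.638, -0.304, 0.639]
ft_force: [0.9, -0.2, 1.2]
grip_width: 0.999
```

```bash
python3 -c "
from h import *
to([.478,.110,.40])"
```

```text
t 2.1 pos [ 0.3779 -0.1953  0.4016] yaw 39.20633387239222 F [ 0.9009 -0.2448  1.1567] M [-0.0728 -0.0466 -0.002 ] w 0.9992736871390153 j [ 0.9128 -0.1345 -0.472   1.6078 -0.0605  1.6527  1.1237]
offset mm [   1.3238  270.5847 -173.2826]
```

Request:
send_rows(grip=[0, 0, 0, 0, 0], offset=[[0, 32, -20], [0, 64, -41], [0, 96, -62], [0, 128, -82], [0, 160, -103]], twist=[-7, -14, -21, -28, -35])

```text
clock: 2.52
position: [0.4378, -0.0147, 0.4017]
ee_rot: [0.097, 0.7, -0.097, 0.701]
ft_force: [0.3, -0.1, -1.1]
grip_width: 0.996
```

```bash
python3 -c "
from h import *
to([.478,.110,.30])"
```

```text
t 2.5167 pos [ 0.4378 -0.0147  0.4017] yaw 74.21047393818398 F [ 0.3301 -0.1319 -1.1307] M [-0.0319 -0.0298 -0.0753] w 0.9959765509047149 j [ 0.7013 -0.1068 -0.6887  1.5737 -0.0672  1.6493  1.3052]
offset mm [101.607  131.0124   4.5931]
```

Next move is sideways and partly down, with the twist continuing. After that I'll look with the wrist camera.

Request:
send_rows(grip=[0, 0, 0, 0, 0], offset=[[0, 30, 1], [10, 60, 2], [30, 90, 3], [55, 115, 4], [80, 131, 5]], twist=[-7, -14, -21, -28, -35])

```text
clock: 2.93
position: [0.4791, 0.111, 0.3209]
ee_rot: [-0.119, 0.696, 0.119, 0.698]
ft_force: [-0.5, -0.1, 0.2]
grip_width: 0.997
```

```bash
cat > look.py <<'E'
import sys
from h import *
n=sys.argv[1];T=sys.argv[2:]
o,R=st();pose=(o["position"],o["ee_rot"]);pickle.dump(pose,open("pose.pkl","wb"))
p,d=viewer.camera("wrist");cv2.imwrite(f"pics/{n}.png",p);np.save(f"pics/{n}.npy",d)
H=dict(knob_grip=.149,long_line=.073,pointer=.075,pull_knob=.114)
for t in T:
    for q in viewer.spot_point(t,"wrist")[:2]:
        u,v=q["position"];print(t,round(q["score"],2),np.round([u,v],1),"depth",pix2w("wrist",u,v,d=d[min(399,int(v)),min(639,int(u))],pose=pose),"z",H[t],pix2w("wrist",u,v,z=H[t],pose=pose))
E
python3 look.py w1 knob_grip long_line pointer pull_knob
```

```text
t 2.9333 pos [0.4791 0.111  0.3209] yaw 109.38576394631929 F [-0.458  -0.1036  0.1653] M [ 0.0014 -0.0075 -0.0116] w 0.9973176615085811 j [ 0.5243  0.056  -0.8653  1.6185  0.0427  1.4849  1.5653]
knob_grip 0.82 [322.6 168.4] depth [0.4761 0.1118 0.1498] z 0.149 [0.4763 0.1119 0.149 ]
long_line 0.56 [294.7 118. ] depth [0.4513 0.0713 0.0702] z 0.073 [0.451  0.0714 0.073 ]
pointer 0.82 [345.  112.8] depth [0.4309 0.1253 0.0202] z 0.075 [0.4277 0.1204 0.075 ]
pull_knob 0.98 [265.3 140.8] depth [0.4766 0.0525 0.1141] z 0.114 [0.4767 0.0524 0.114 ]
```

View pics/w1.png

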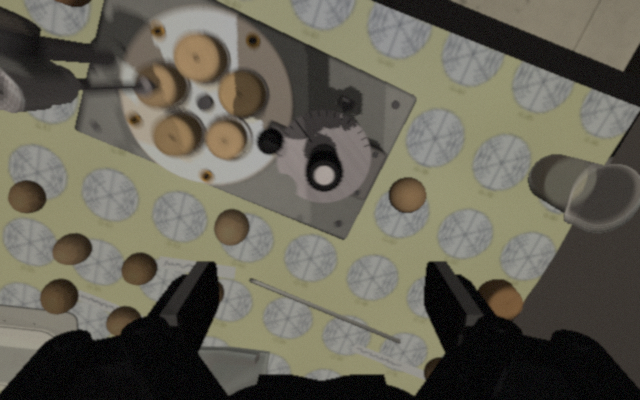

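The wrist picture shows the cam knob top at (323, 172), the line end near (297, 120), the pointer tip near (347, 108), and the pull knob at (268, 141). I'll zoom in.

```bash
python3 - <<'E'
from h import *
p=cv2.imread("pics/w1.png")[80:230,240:440];cv2.imwrite("pics/w1c.png",cv2.resize(p,(800,600),interpolation=cv2.INTER_CUBIC))
d=np.load("pics/w1.npy");pose=pickle.load(open("pose.pkl","rb"))
v,u=np.mgrid[80:230,240:440]
P=pix2w("wrist",u,v,d=d[80:230,240:440],pose=pose)
def cl(lo,hi,n,c=None,r=.09):
    M=(P[...,2]>lo)&(P[...,2]<hi)
    if c is not None: M&=np.hypot(P[...,0]-c[0],P[...,1]-c[1])<r
    q=P[M];c2,rr=cv2.minEnclosingCircle((q[:,:2]*1000).astype(np.float32));print(n,len(q),q.mean(0),c2,rr,np.percentile(q[:,2],[5,50,95]))
cl(.145,.154,"knob");cl(.108,.12,"pull",(.475,.051),.03);cl(.068,.077,"plate",(.478,.11),.06)
E
```

```text
knob 963 [0.48076431 0.11372763 0.14835972] (481.51220703125, 114.05028533935547) 16.74863624572754 [0.14582341 0.14859458 0.14994397]
pull 500 [0.47579952 0.05456934 0.11232476] (476.32342529296875, 54.31058120727539) 13.124159812927246 [0.10895827 0.11264472 0.11421887]
plate 5434 [0.47430952 0.11380023 0.07262234] (476.3483581542969, 115.7516098022461) 58.23296356201172 [0.071284   0.07262251 0.07395618]
```

View pics/w1c.png

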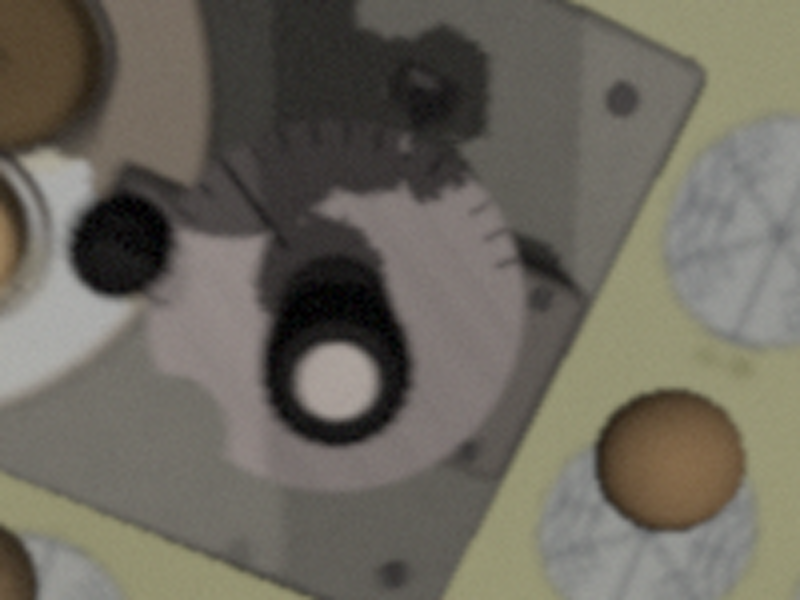

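```bash
python3 - <<'E'
from h import *
np.set_printoptions(suppress=True,precision=4)
pose=pickle.load(open("pose.pkl","rb"))
f=lambda x,y,z: pix2w("wrist",240+x/4,80+y/4,z=z,pose=pose)
print("cap",f(337,382,.149),"pull",f(122,245,.114))
E=np.array([[525,300],[510,235],[340,490],[270,478],[430,465],[490,405],[515,355],[150,310],[300,128],[385,130],[245,150]])
X=f(E[:,0],E[:,1],.073)[:,:2]
A=np.c_[2*X,np.ones(len(X))];s=np.linalg.lstsq(A,(X**2).sum(1),rcond=None)[0];c=s[:2];print("plate c",c,"r",np.sqrt(s[2]+c@c))
l1=f(222,155,.073)[:2];l0=f(285,243,.073)[:2];p=f(406,142,.075)[:2]
print(l1,l0,p)
ang=lambda a:np.arctan2(a[1],a[0])
for cc in [c,f(337,382,.149)[:2]]:
  print("line from axis",ang(l1-cc),"dir",ang(l1-l0),"pointer",ang(p-cc),"delta",np.mod(ang(l1-cc)-ang(p-cc),2*np.pi),np.linalg.norm(l1-cc),np.linalg.norm(p-cc))
E
```

```text
cap [0.4821 0.1155 0.149 ] pull [0.4754 0.0574 0.114 ]
plate c [0.4822 0.1162] r 0.05178518777498569
[0.4514 0.0725] [0.4682 0.0962] [0.4316 0.1179]
line from axis -2.183953522767177 dir -2.1881815515934075 pointer 3.109604920829652 delta 0.9896268635827568 0.05353790881950818 0.05063747655909997
line from axis -2.188912601481873 dir -2.1881815515934075 pointer 3.095543826095185 delta 0.9987288796025284 0.0528613784839686 0.05048979894465265
```

```bash
python3 -c "
from h import *
to([.482,.1155,.112])"
```

```text
t 3.1833 pos [0.4791 0.1072 0.3222] yaw 108.71436879820084 F [ 0.1628 -0.3662  0.984 ] M [-0.0407  0.0276  0.0083] w 1.0005310017158784 j [ 0.5277  0.054  -0.8607  1.6172  0.0416  1.4886  1.5618]
offset mm [210.1713   7.0756   5.2253]
```

Request:
send_rows(grip=[0, 0, 0, 0, 0], offset=[[20, 3, 2], [40, 5, 3], [50, 5, 3], [50, 5, 3], [50, 5, 3]], twist=[-7, -14, -21, -21, -21])

```text
clock: 3.6
position: [0.4806, 0.1126, 0.2725]
ee_rot: [-0.239, 0.665, 0.239, 0.666]
ft_force: [0.1, 1.0, 0.8]
grip_width: 1.002
```

```bash
python3 look.py w2 knob_grip long_line pointer pull_knob; python3 - <<'E'
from h import *
p=cv2.imread("pics/w2.png")[60:240,220:460];cv2.imwrite("pics/w2c.png",cv2.resize(p,(800,600),interpolation=cv2.INTER_CUBIC))
d=np.load("pics/w2.npy");pose=pickle.load(open("pose.pkl","rb"))
v,u=np.mgrid[0:400,0:640]
P=pix2w("wrist",u,v,d=d,pose=pose)
def cl(lo,hi,n,c=None,r=.09):
    M=(P[...,2]>lo)&(P[...,2]<hi)
    M&=np.hypot(P[...,0]-c[0],P[...,1]-c[1])<r
    q=P[M];c2,rr=cv2.minEnclosingCircle((q[:,:2]*1000).astype(np.float32));print(n,len(q),q.mean(0),c2,rr)
cl(.145,.154,"knob",(.48,.113),.04);cl(.108,.12,"pull",(.475,.053),.03)
E
python3 -c "
from h import *
st()"
```

```text
t 3.6 pos [0.4806 0.1126 0.2725] yaw 129.4966053945813 F [0.0974 1.0123 0.8488] M [ 0.0589 -0.0019  0.0173] w 1.002334273926045 j [ 0.5286  0.0852 -0.8857  1.6979  0.0678  1.3891  1.8926]
knob_grip 0.93 [321.2 179.5] depth [0.476  0.1094 0.1497] z 0.149 [0.4762 0.1095 0.149 ]
knob_grip 0.75 [308.  112.3] depth [0.4501 0.0716 0.0684] z 0.149 [0.4431 0.0698 0.149 ]
long_line 0.77 [308.8 114.1] depth [0.4505 0.0731 0.0731] z 0.073 [0.4505 0.0731 0.073 ]
long_line 0.24 [360.  128.3] depth [0.4298 0.119  0.0732] z 0.073 [0.4298 0.119  0.073 ]
pointer 0.92 [361.9 129.5] depth [0.4295 0.1211 0.0737] z 0.075 [0.4295 0.1208 0.075 ]
pull_knob 0.72 [272.4 127.2] depth [0.4744 0.0553 0.1152] z 0.114 [0.4746 0.0552 0.114 ]
knob 1298 [0.48053082 0.11329343 0.14831334] (480.97845458984375, 113.71154022216797) 16.979846954345703
pull 692 [0.47565688 0.05427164 0.11234583] (476.4353332519531, 54.558231353759766) 13.408629417419434
t 3.85 pos [0.4806 0.1134 0.2723] yaw 129.7275312984929 F [-0.5481 -0.2045 -0.0693] M [ 0.0647  0.0168 -0.0216] w 0.9990055553475616 j [ 0.5277  0.0856 -0.8865  1.698   0.068   1.3883  1.8949]
```

View pics/w2c.png

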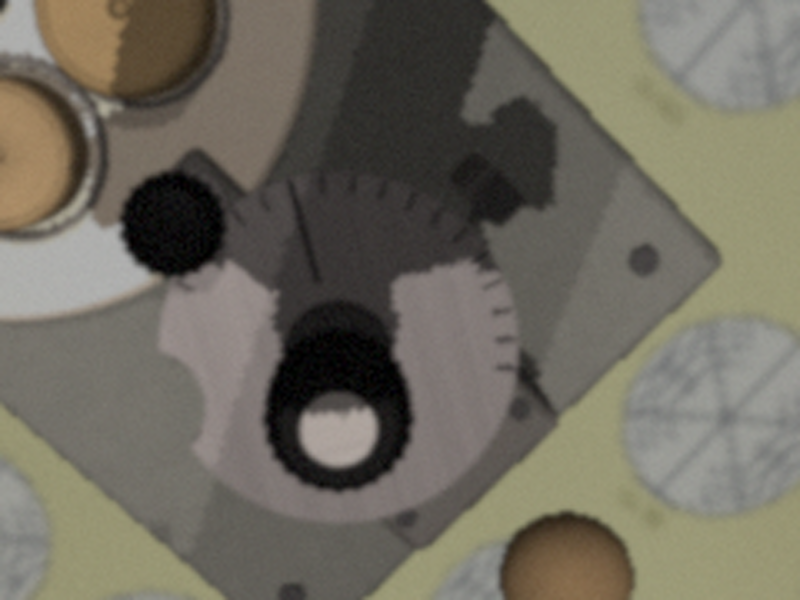

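The knob axis is at (0.481, 0.1137), the line is about 1.03 rad from the pointer, and the TCP sits over the axis. I'll descend and grip.

Request:
send_rows(grip=[0, 0, 0, 0, 0], offset=[[35, 0, 0], [70, 0, 0], [105, 0, 0], [140, 0, 0], [160, 0, 0]], twist=[0, 0, 0, 0, 0])

```text
clock: 4.27
position: [0.4788, 0.113, 0.1084]
ee_rot: [-0.24, 0.666, 0.241, 0.664]
ft_force: [-0.5, -0.4, 0.8]
grip_width: 1.001
```

Request:
send_rows(grip=[60, 120, 160, 255, 255], offset=[[0, 0, 0], [0, 0, 0], [0, 0, 0], [0, 0, 0], [0, 0, 0]], twist=[0, 0, 0, 0, 0], newtons=40)

```text
clock: 4.68
position: [0.4818, 0.1134, 0.1135]
ee_rot: [-0.241, 0.664, 0.24, 0.666]
ft_force: [0.3, -1.9, 6.2]
grip_width: 0.411
```

Request:
send_rows(grip=[255, 255, 255, 255, 255], offset=[[0, 0, 0], [0, 0, 0], [0, 0, 0], [0, 0, 0], [0, 0, 0]], twist=[0, 0, 0, 0, 0])

```text
clock: 5.1
position: [0.4818, 0.1134, 0.1135]
ee_rot: [-0.241, 0.664, 0.24, 0.666]
ft_force: [-1.2, -1.5, 6.5]
grip_width: 0.416
```

```bash
python3 look.py w3 long_line pointer
```

```text
t 5.1 pos [0.4818 0.1134 0.1135] yaw 129.82248036625484 F [-1.1634 -1.4887  6.4803] M [-0.2454 -0.001   0.11  ] w 0.4155510910037127 j [ 0.4615  0.2539 -0.867   1.9062  0.2216  1.0758  1.7705]
long_line 0.61 [294.6 138.7] depth [0.452  0.0714 0.074 ] z 0.073 [0.4522 0.0714 0.073 ]
pointer 0.63 [392.6 161.5] depth [0.4288 0.1193 0.0694] z 0.075 [0.4286 0.1176 0.075 ]
```

View pics/w3.png

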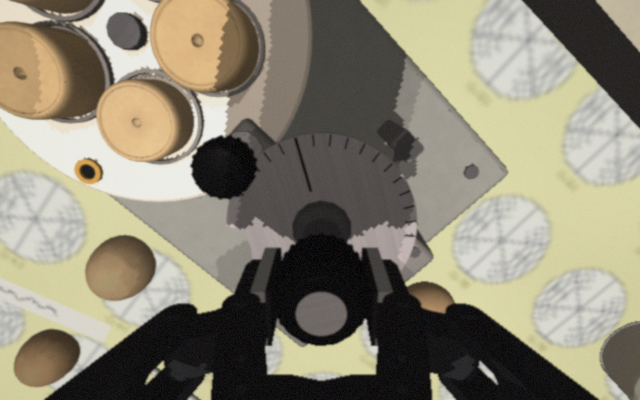

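The knob is gripped (width 35 mm). The line end is at about (295, 138) and the pointer at about (392, 155). I'll turn it clockwise, which is positive twist.

Request:
send_rows(grip=[255, 255, 255, 255, 255], offset=[[0, 0, 0], [0, 0, 0], [0, 0, 0], [0, 0, 0], [0, 0, 0]], twist=[6, 12, 18, 24, 30], newtons=60)

```text
clock: 5.67
position: [0.4819, 0.1132, 0.1136]
ee_rot: [-0.059, 0.703, 0.058, 0.706]
ft_force: [0.6, -2.0, 6.0]
grip_width: 0.405
```

Request:
send_rows(grip=[255, 255, 255, 255, 255], offset=[[0, 0, 0], [0, 0, 0], [0, 0, 0], [0, 0, 0], [0, 0, 0]], twist=[6, 12, 18, 24, 24])

```text
clock: 6.08
position: [0.4818, 0.1131, 0.1136]
ee_rot: [0.09, 0.7, -0.09, 0.703]
ft_force: [0.5, -2.6, 6.6]
grip_width: 0.403
```

```bash
python3 look.py w4 long_line pointer; python3 -c "
import cv2
p=cv2.imread('pics/w4.png');cv2.imwrite('pics/w4c.png',cv2.resize(p[90:270,220:460],(800,600),interpolation=cv2.INTER_CUBIC))"
```

```text
t 6.0833 pos [0.4818 0.1131 0.1136] yaw 75.43668527131692 F [ 0.4709 -2.5644  6.5501] M [-0.6741 -0.0157 -0.073 ] w 0.40337892569134165 j [ 0.3474  0.2237 -0.7347  1.911   0.1733  1.0662  0.8579]
long_line 0.69 [296.8 135.4] depth [0.4297 0.1141 0.0696] z 0.073 [0.4292 0.1145 0.073 ]
pointer 0.81 [302.4 134.4] depth [0.4296 0.1172 0.0716] z 0.075 [0.4292 0.1175 0.075 ]
```

View pics/w4c.png

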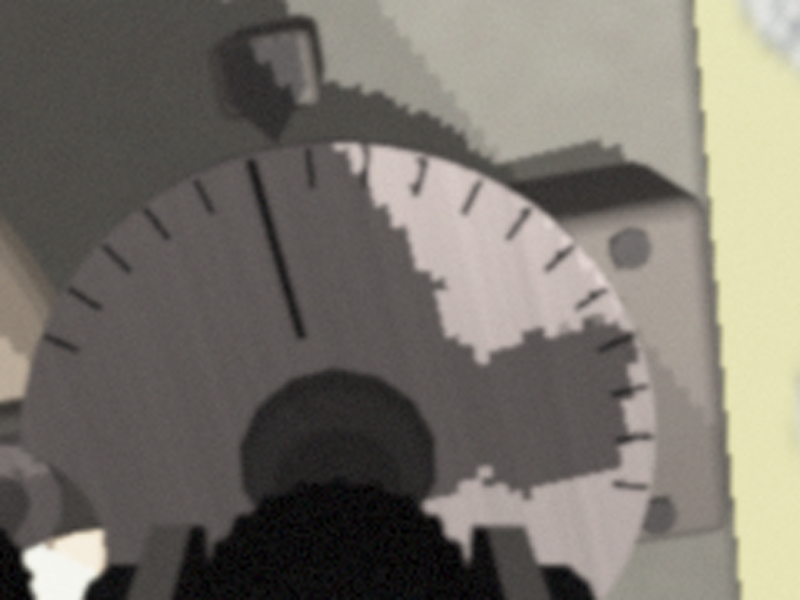

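```bash
cat > ang.py <<'E'
from h import *
import sys
def ang(l1,l0,tip,s=10/3,ox=220,oy=90,c=(.4815,.1135)):
    pose=pickle.load(open("pose.pkl","rb"))
    f=lambda q,z: pix2w("wrist",ox+q[0]/s,oy+q[1]/s,z=z,pose=pose)[:2]
    a,b,t=f(l1,.073),f(l0,.073),f(tip,.075);c=np.array(c)
    A=lambda v:np.degrees(np.arctan2(v[1],v[0]))%360
    print("line dir",A(a-b),"end",A(a-c),"r",np.hypot(*(a-c)),"inner",A(b-c),"| tip",A(t-c),"r",np.hypot(*(t-c)))
    # intersect: signed offset of tip from line extension
    u=(a-b)/np.hypot(*(a-b));n=np.array([-u[1],u[0]]);print("tip off line mm",1000*(t-a)@n,"axis off line mm",1000*(c-a)@n)
E
python3 -c "
from ang import *
ang((252,162),(302,336),(277,140))"
```

```text
line dir 180.2850521527432 end 180.092309875275 r 0.05085004981006682 inner 179.83603215137094 | tip 174.9584785663314 r 0.05357758311888402
tip off line mm -4.802676554080412 axis off line mm 0.17105860165958828
```

The line end is at crop (252, 162) and the pointer tip at (277, 140), so about 5.2° clockwise is left.

Request:
send_rows(grip=[255, 255, 255, 255, 255], offset=[[0, 0, 0], [0, 0, 0], [0, 0, 0], [0, 0, 0], [0, 0, 0]], twist=[3, 5.3, 5.3, 5.3, 5.3])

```text
clock: 6.65
position: [0.4818, 0.1131, 0.1136]
ee_rot: [0.12, 0.695, -0.12, 0.698]
ft_force: [1.0, -2.5, 6.5]
grip_width: 0.408
```

```bash
python3 look.py w5 long_line pointer; python3 -c "
import cv2
p=cv2.imread('pics/w5.png');cv2.imwrite('pics/w5c.png',cv2.resize(p[90:270,220:460],(800,600),interpolation=cv2.INTER_CUBIC))"
```

```text
t 6.65 pos [0.4818 0.1131 0.1136] yaw 70.51587171187894 F [ 0.9681 -2.4578  6.5062] M [-0.7237  0.0276 -0.0742] w 0.40840572777513545 j [ 0.338   0.2216 -0.7239  1.9114  0.1696  1.0655  0.7749]
long_line 0.94 [295.3 137.5] depth [0.4304 0.1177 0.0721] z 0.073 [0.4303 0.1178 0.073 ]
pointer 0.61 [293.  135.2] depth [0.4348 0.1106 0.0198] z 0.075 [0.4286 0.1174 0.075 ]
```

View pics/w5c.png

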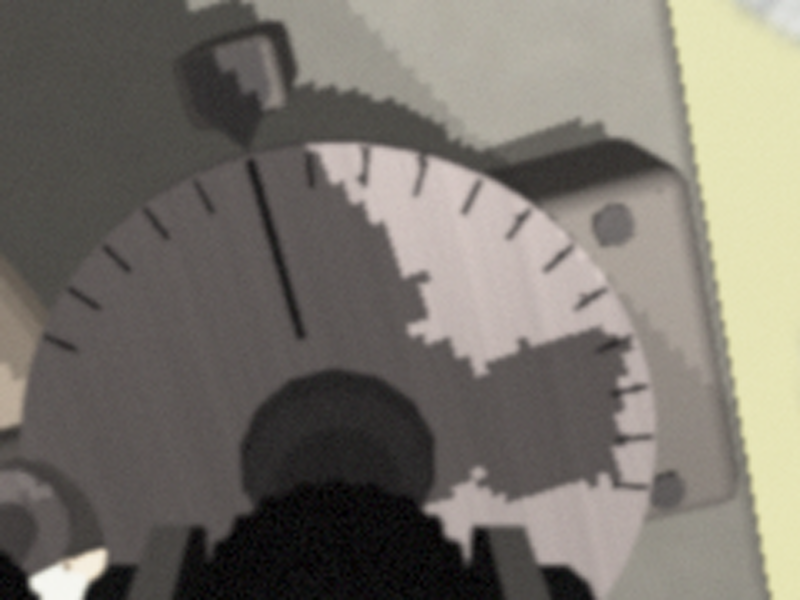

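The line now stands at the pointer: line end at crop (252, 162), tip at (249, 147). I'll release the knob and rise.

Request:
send_rows(grip=[100, 100, 100, 100, 100], offset=[[0, 0, 0], [0, 0, 0], [0, 0, 0], [-25, 0, 0], [-60, 0, 0]], twist=[0, 0, 0, 0, 0])

```text
clock: 7.22
position: [0.4782, 0.1132, 0.1698]
ee_rot: [0.119, 0.699, -0.119, 0.695]
ft_force: [0.6, -0.3, 0.4]
grip_width: 0.605
```

Request:
send_rows(grip=[100, 100, 100, 100, 100], offset=[[-20, 0, 0], [-20, 0, 0], [-20, 0, 0], [-20, 0, 0], [-20, 0, 0]], twist=[0, 0, 0, 0, 0])

```text
clock: 7.63
position: [0.4794, 0.1134, 0.1902]
ee_rot: [0.119, 0.698, -0.119, 0.696]
ft_force: [0.3, 1.0, 0.8]
grip_width: 0.609
```

```bash
python3 look.py w6 knob_grip long_line pointer pull_knob; python3 -c "
from h import *
p=cv2.imread('pics/w6.png');cv2.imwrite('pics/w6c.png',cv2.resize(p[60:240,220:460],(800,600),interpolation=cv2.INTER_CUBIC))
d=np.load('pics/w6.npy');pose=pickle.load(open('pose.pkl','rb'))
v,u=np.mgrid[0:400,0:640]
P=pix2w('wrist',u,v,d=d,pose=pose)
def cl(lo,hi,n,c=None,r=.09):
    M=(P[...,2]>lo)&(P[...,2]<hi)
    M&=np.hypot(P[...,0]-c[0],P[...,1]-c[1])<r
    q=P[M];c2,rr=cv2.minEnclosingCircle((q[:,:2]*1000).astype(np.float32));print(n,len(q),q.mean(0),c2,rr)
cl(.145,.154,'knob',(.48,.113),.04);cl(.108,.12,'pull',(.476,.054),.03);st()
"
```

```text
t 7.6333 pos [0.4794 0.1134 0.1902] yaw 70.5837586962194 F [0.2858 0.9589 0.7832] M [ 0.0036 -0.0154 -0.0319] w 0.608780065621031 j [ 0.3698  0.1306 -0.7369  1.8243  0.0928  1.2235  0.8373]
knob_grip 0.87 [320.5 219.6] depth [0.4747 0.1152 0.1495] z 0.149 [0.4749 0.1151 0.149 ]
long_line 0.77 [304.1 125.2] depth [0.4304 0.1181 0.0731] z 0.073 [0.4304 0.118  0.073 ]
long_line 0.3 [304.6 124.6] depth [0.43   0.1186 0.0735] z 0.073 [0.4301 0.1185 0.073 ]
pointer 0.59 [301.9 122.2] depth [0.4322 0.1127 0.0195] z 0.075 [0.4277 0.1175 0.075 ]
pointer 0.39 [238.6 227.3] depth [0.4754 0.0567 0.1127] z 0.075 [0.4872 0.0425 0.075 ]
pull_knob 0.78 [234.7 226.8] depth [0.4739 0.0548 0.1137] z 0.114 [0.4738 0.0549 0.114 ]
knob 2378 [0.48066419 0.11418251 0.14836626] (481.4765625, 113.86368560791016) 16.9138126373291
pull 997 [0.47600529 0.05535242 0.11229874] (477.0378723144531, 54.56474304199219) 13.056596755981445
t 7.8833 pos [0.4799 0.1136 0.1908] yaw 70.58950796415843 F [-0.3176  0.3186  0.6788] M [ 0.0606 -0.003   0.0212] w 0.6091329878666881 j [ 0.3698  0.1303 -0.737   1.8233  0.0926  1.2238  0.8374]
```

View pics/w6c.png

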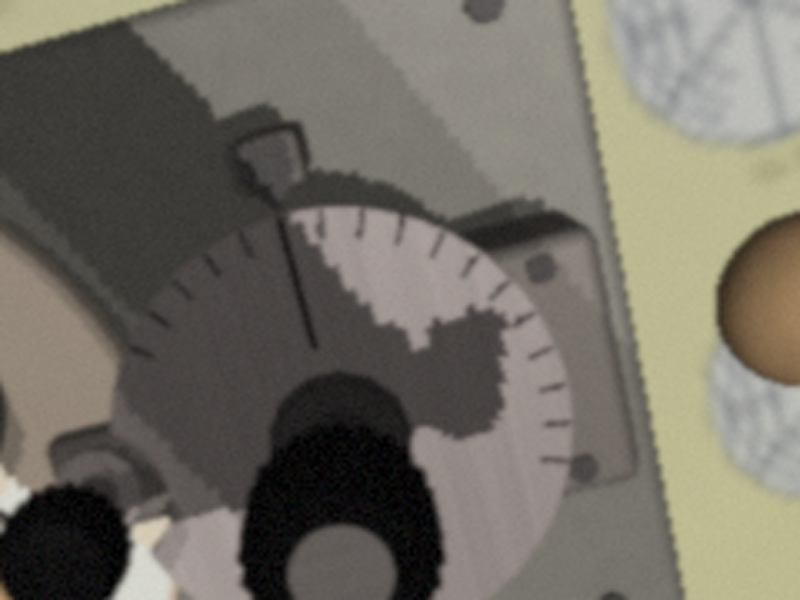

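View pics/w6.png

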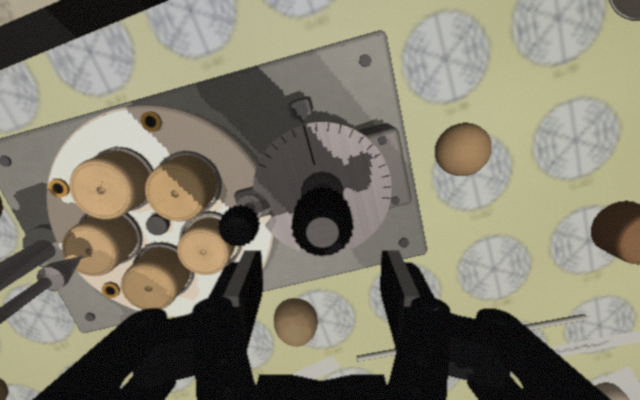

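The line is still at the pointer after release, and the plunger axis is at (0.4765, 0.0545), 59 mm from the knob. I'll move over it and turn the jaws to the instrument's ±y.

Request:
send_rows(grip=[100, 100, 100, 100, 100], offset=[[0, -15, 4], [0, -30, 8], [0, -45, 12], [0, -57, 16], [0, -57, 16]], twist=[7, 14, 21, 28, 35])

```text
clock: 8.3
position: [0.4762, 0.0516, 0.191]
ee_rot: [0.326, 0.627, -0.327, 0.627]
ft_force: [0.7, 0.2, 0.4]
grip_width: 0.609
```

Request:
send_rows(grip=[100, 100, 100, 100, 100], offset=[[0, 0, 0], [0, 0, 0], [0, 0, 0], [0, 0, 0], [0, 0, 0]], twist=[7, 14, 21, 28, 35])

```text
clock: 8.72
position: [0.4761, 0.0545, 0.1911]
ee_rot: [0.499, 0.501, -0.499, 0.501]
ft_force: [-1.5, 0.0, 0.0]
grip_width: 0.608
```

Request:
send_rows(grip=[100, 100, 100, 100, 100], offset=[[10, 0, 0], [20, 0, 0], [30, 0, 0], [30, 0, 0], [30, 0, 0]], twist=[5.5, 5.5, 5.5, 5.5, 5.5])

```text
clock: 9.13
position: [0.4757, 0.0545, 0.1606]
ee_rot: [-0.52, -0.479, 0.521, -0.478]
ft_force: [0.2, -0.4, -0.1]
grip_width: 0.609
```

```bash
python3 look.py w7 pull_knob; python3 -c "
from h import *
d=np.load('pics/w7.npy');pose=pickle.load(open('pose.pkl','rb'))
v,u=np.mgrid[0:400,0:640]
P=pix2w('wrist',u,v,d=d,pose=pose)
M=(P[...,2]>.108)&(P[...,2]<.12)&(np.hypot(P[...,0]-.476,P[...,1]-.054)<.03)
q=P[M];print(len(q),q.mean(0),cv2.minEnclosingCircle((q[:,:2]*1000).astype(np.float32)))
to([.4765,.0545,.081])
"
```

```text
t 9.1333 pos [0.4757 0.0545 0.1606] yaw -4.772104416668258 F [ 0.1913 -0.4009 -0.0713] M [ 0.0157 -0.0436 -0.0407] w 0.6089381636655284 j [ 0.3829  0.1118 -0.6201  1.8984  0.0704  1.1547 -0.3462]
pull_knob 0.86 [321.5 220.6] depth [0.4765 0.0563 0.1137] z 0.114 [0.4765 0.0565 0.114 ]
1332 [0.4773524  0.0545264  0.11231828] ((477.3323669433594, 53.1683464050293), 13.297792434692383)
t 9.2333 pos [0.4764 0.0545 0.1615] yaw -4.836806244030745 F [0.8059 0.185  0.9726] M [ 0.0282  0.092  -0.0211] w 0.605660992032036 j [ 0.383   0.1109 -0.6202  1.8971  0.0703  1.1549 -0.3471]
offset mm [80.5084  0.1232  0.0365]
```

View pics/w7.png

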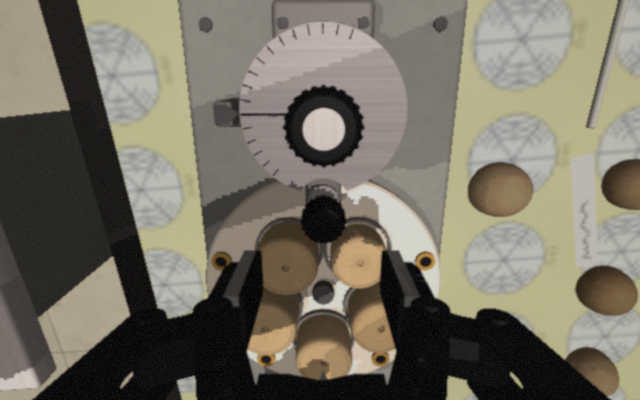

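From here the picture shows the line still meeting the pointer at (240, 113), with the plunger knob at (322, 215) centred between the fingers. I'll descend and grip.

Request:
send_rows(grip=[100, 100, 100, 100, 100], offset=[[25, 0, 0], [50, 0, 0], [70, 0, 0], [80, 0, 0], [80, 0, 0]], twist=[0, 0, 0, 0, 0])

```text
clock: 9.65
position: [0.4752, 0.0543, 0.0798]
ee_rot: [-0.52, -0.479, 0.522, -0.478]
ft_force: [-1.1, -1.2, -0.3]
grip_width: 0.605
```

Request:
send_rows(grip=[150, 255, 255, 255, 255], offset=[[0, 0, 0], [0, 0, 0], [0, 0, 0], [0, 0, 0], [0, 0, 0]], twist=[0, 0, 0, 0, 0], newtons=60)

```text
clock: 10.07
position: [0.477, 0.0547, 0.0829]
ee_rot: [0.521, 0.478, -0.521, 0.479]
ft_force: [-3.0, 0.3, 5.3]
grip_width: 0.291
```

Request:
send_rows(grip=[255, 255, 255, 255, 255], offset=[[0, 0, 0], [0, 0, 0], [0, 0, 0], [0, 0, 0], [0, 0, 0]], twist=[0, 0, 0, 0, 0])

```text
clock: 10.48
position: [0.477, 0.0547, 0.0829]
ee_rot: [0.521, 0.478, -0.521, 0.479]
ft_force: [-3.0, 0.3, 5.6]
grip_width: 0.286
```

```bash
python3 look.py w8 pull_knob
```

```text
t 10.4833 pos [0.477  0.0547 0.0829] yaw -4.910811571544917 F [-2.9941  0.2636  5.6452] M [ 0.0764  0.6297 -0.0396] w 0.2861726666143239 j [ 0.356   0.2139 -0.6123  1.9777  0.1472  0.9912 -0.412 ]
pull_knob 0.93 [319.  290.1] depth [0.4771 0.0602 0.1127] z 0.114 [0.4772 0.0611 0.114 ]
```

View pics/w8.png

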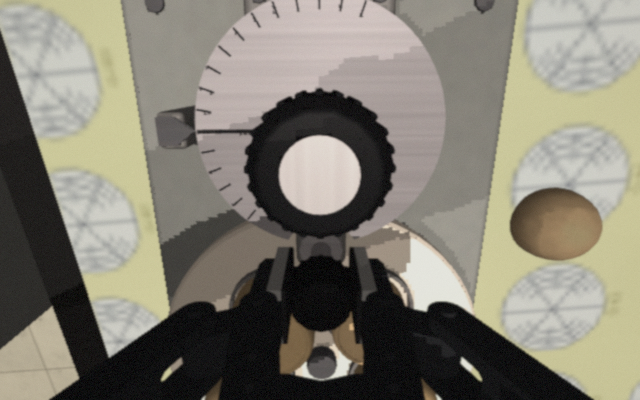

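The plunger knob is gripped (width 24 mm) and the line is at the pointer at (195, 131). I'll lift it gently.

Request:
send_rows(grip=[255, 255, 255, 255, 255], offset=[[-2, 0, 0], [-5, 0, 0], [-8, 0, 0], [-10, 0, 0], [-10, 0, 0]], twist=[0, 0, 0, 0, 0], newtons=80)

```text
clock: 11.0
position: [0.4767, 0.0546, 0.0918]
ee_rot: [0.521, 0.478, -0.521, 0.478]
ft_force: [5.0, 1.7, -8.2]
grip_width: 0.281
```

Request:
send_rows(grip=[255, 255, 255, 255, 255], offset=[[-2, 0, 0], [-4, 0, 0], [-6, 0, 0], [-6, 0, 0], [-6, 0, 0]], twist=[0, 0, 0, 0, 0])

```text
clock: 11.42
position: [0.4766, 0.0546, 0.0972]
ee_rot: [0.521, 0.478, -0.521, 0.478]
ft_force: [6.1, 1.5, -10.8]
grip_width: 0.282
```

```bash
python3 look.py w9 pull_knob
```

```text
t 11.4167 pos [0.4766 0.0546 0.0972] yaw -4.916083493160859 F [  6.1092   1.5142 -10.7655] M [ 0.3748 -1.2981  0.0564] w 0.28182039994205005 j [ 0.3629  0.1929 -0.6156  1.9651  0.13    1.0211 -0.3978]
pull_knob 0.67 [319.6 293.1] depth [0.4769 0.0588 0.1268] z 0.114 [0.4761 0.0504 0.114 ]
```

View pics/w9.png

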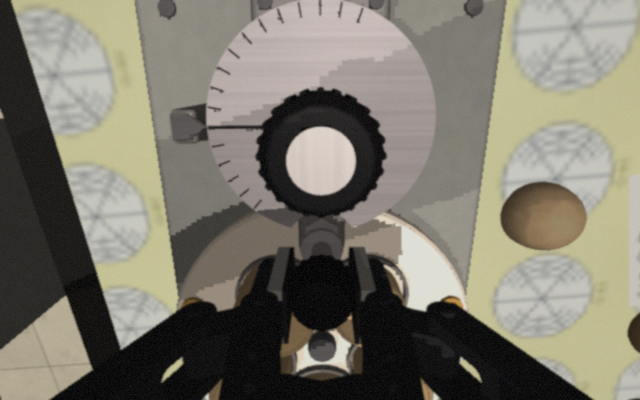

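The lift is about 14 mm at 10.8 N. I'll raise it a touch more to confirm it's against the stop and hold it there.

Request:
send_rows(grip=[255, 255, 255, 255, 255], offset=[[-1, 0, 0], [-2, 0, 0], [-2, 0, 0], [-2, 0, 0], [-2, 0, 0]], twist=[0, 0, 0, 0, 0])

```text
clock: 11.93
position: [0.4763, 0.0546, 0.0976]
ee_rot: [0.521, 0.478, -0.521, 0.478]
ft_force: [14.9, 2.7, -32.4]
grip_width: 0.278
```

```bash
python3 look.py w10 pull_knob long_line pointer
```

```text
t 11.9333 pos [0.4763 0.0546 0.0976] yaw -4.909158224107399 F [ 14.8632   2.6518 -32.3979] M [ 0.6933 -3.2635 -0.0401] w 0.2779481871636322 j [ 0.3636  0.1921 -0.6155  1.965   0.1283  1.0221 -0.396 ]
pull_knob 0.97 [318.6 292.4] depth [0.4763 0.0589 0.127 ] z 0.114 [0.4754 0.0505 0.114 ]
long_line 0.76 [208.3 126.3] depth [0.4299 0.1168 0.0738] z 0.073 [0.4296 0.1167 0.073 ]
pointer 0.91 [202.5 129.4] depth [0.4267 0.1155 0.073 ] z 0.075 [0.4274 0.1157 0.075 ]
```

It's firmly against the stop: force rises to 32 N with no further travel. I'll ease back 1 mm so the hold is gentler, then check.

Request:
send_rows(grip=[255, 255, 255, 255, 255], offset=[[1, 0, 0], [1, 0, 0], [1, 0, 0], [1, 0, 0], [1, 0, 0]], twist=[0, 0, 0, 0, 0])

```text
clock: 12.55
position: [0.4765, 0.0546, 0.0974]
ee_rot: [0.521, 0.478, -0.521, 0.478]
ft_force: [10.6, 3.1, -21.7]
grip_width: 0.283
```

Request:
send_rows(grip=[255, 255, 255, 255, 255], offset=[[0, 0, 0], [0, 0, 0], [0, 0, 0], [0, 0, 0], [0, 0, 0]], twist=[0, 0, 0, 0, 0])

```text
clock: 12.97
position: [0.4765, 0.0546, 0.0974]
ee_rot: [0.521, 0.478, -0.521, 0.478]
ft_force: [10.8, 2.3, -21.0]
grip_width: 0.278
```

```bash
python3 look.py w11 pull_knob long_line pointer; python3 - <<'E'
from h import *
p=cv2.imread('pics/w11.png');cv2.imwrite('pics/w11c.png',cv2.resize(p[60:360,140:540],(800,600),interpolation=cv2.INTER_CUBIC))
p,d=viewer.camera("scene");cv2.imwrite("pics/s11c.png",cv2.resize(p[160:310,200:400],(800,600),interpolation=cv2.INTER_CUBIC))
E
```

```text
t 12.9667 pos [0.4765 0.0546 0.0974] yaw -4.91658861873461 F [ 10.8352   2.3455 -21.0205] M [ 0.5601 -2.2741  0.0495] w 0.2780299101727287 j [ 0.3632  0.1925 -0.6155  1.965   0.1291  1.0217 -0.3969]
pull_knob 0.69 [322.2 290.9] depth [0.4778 0.0597 0.1273] z 0.114 [0.4771 0.0512 0.114 ]
long_line 0.95 [207.9 126.6] depth [0.4247 0.1152 0.0578] z 0.073 [0.4296 0.1166 0.073 ]
pointer 0.95 [201.9 126.3] depth [0.4269 0.117  0.0731] z 0.075 [0.4276 0.1172 0.075 ]
```

View pics/w11c.png

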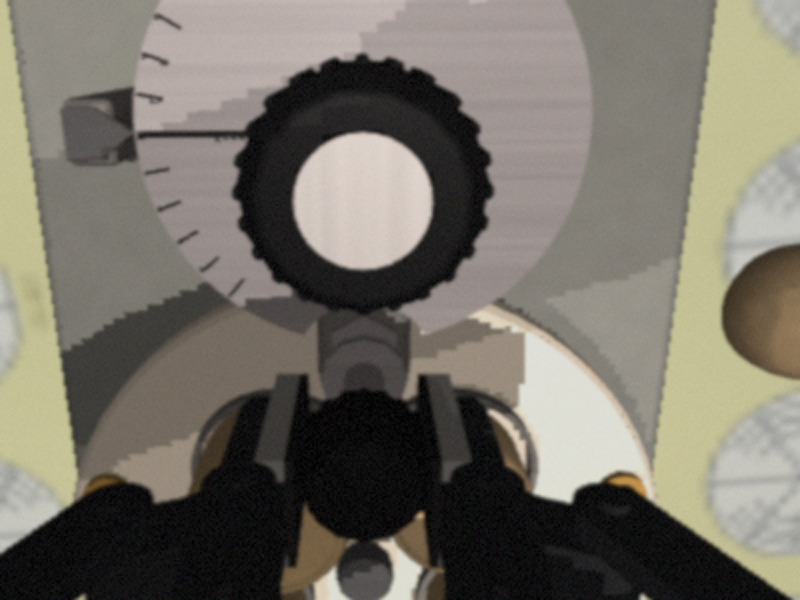

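View pics/s11c.png

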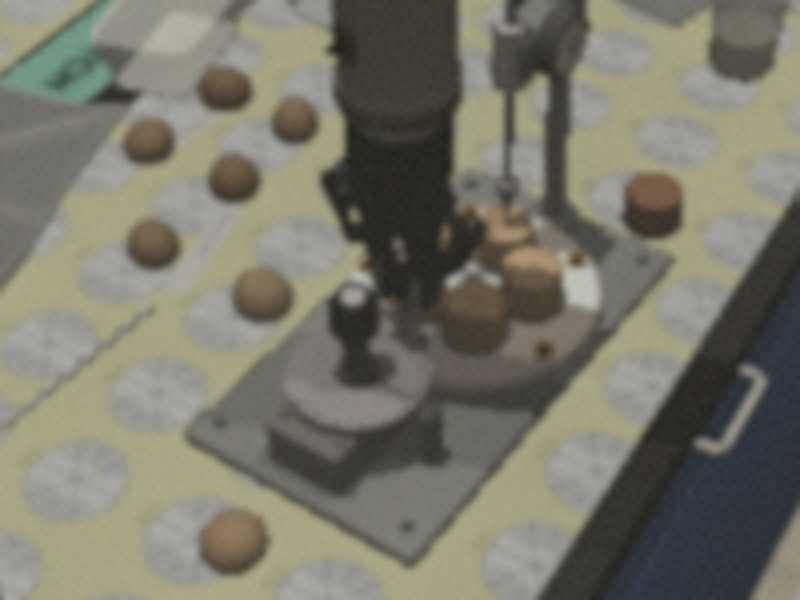

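The line meets the pointer tip (crop (137, 133)), the plunger is held at its stop, the carousel hasn't moved and the surroundings look untouched. The cone is out of the cake. I'll hand in now.

```bash
python3 -c "
from workcell import manip
print(manip.hand_in())"
```

```text
the job is handed in; nothing more can be done
None
```

The carousel is released. The long line is at the pointer, and the gripper is holding the plunger at its upper stop. I handed the job in at about 13 s, within the 42 s limit.

- **Cam knob:** I gripped it from above and turned it about 59° clockwise. The line still met the pointer tip after I let go and again in the last picture.
- **Plunger:** The jaws closed on the instrument's ±y sides and I pulled straight up. The gripper rose about 14.5 mm and the knob top about 14 mm. On a further raise the force went to 32 N with almost no movement, so it was against the stop. I eased back 1 mm; it now holds at about 21 N down and 11 N sideways, with an 80 N grip.
- **Surroundings:** In the pictures I saw no change in the carousel or the nearby objects, and the cone appears clear of the cake.

The pin tip isn't visible in the pictures, so I judged it clear of its hole from the lift and the stop force. The network's spots for the line end and the pointer tip scattered by a few millimetres between pictures, so I judged alignment mainly from the enlarged pictures.

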